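# Wedge the rocking roller press

## Robot

A 6-joint arm with a two-finger parallel gripper is mounted at the origin on the work surface. World frame = base frame: x ahead of the robot, y to its left, z up, the work surface at z = 0. Lengths are in m, angles in rad, forces in N, time in s.
With the tool pointing down it reaches from about 0.325 to 0.75 m from the base axis. Payload 7.6 kg.
Tool frame: the origin (TCP) lies at the centre of the arm's flange, where the gripper is bolted on; the fingertips stand 173 mm ahead of it and the grasp point (between the pads) lies 155 mm ahead of it (arm.tip_reach is the distance from the TCP to the fingertips, in m); z points along the fingers, y is the line along which they close (so a half turn about z gives the same grasp; the last joint's range is limited). The gripper opens to 85 mm and grips with 20 to 120 N. Pads are 22 mm wide; open, the fingers measure 114 mm over their backs; the gripper's body (76 mm by 85 mm) begins 54 mm behind the grasp point. The pads swing forward as they close: fully open they stand 13 mm farther back than shut.
Start: joints at [1.145, 0.052, 1.401, -0, 1.689, -0.07], TCP at [0.183, 0.492, 0.405] pointing down, gripper open.
Joint ranges: [-2.9, 2.9], [-0.91, 2.17], [0.12, 2.37], [-1.06, 4.2], [0.26, 2.73], [-2.93, 2.93]. Speed limits (rad/s): [2.57, 2.57, 3.01, 3.14, 3.14, 3.14].

## Interface

Orientations are given as a 3x3 rotation matrix whose columns are the frame's x, y, z axes.
In Python, from station import arm gives the robot as it stands.
- The arm moves only by the tool carry_out, never from a script. Its argument "commands" is a list of rows, each a list of 3 entries, a list of its own where there are three numbers: the closure, from -1 (fully open) to 1 (shut), then the shift along the world's x, y, z in mm, then the turn about the world's z in rad. A call has 1 to 12 rows; each row shifts and turns the commanded pose from where the row before left it; what a row does not reach is not made up. A row lasts 1/10 s, in which the tool goes at most 50 mm and 8.59 degrees, less where a joint would pass 70% of its speed; a pose out of reach is approached as far as the arm can. A call is refused whole if a number of a shift passes 50 or a number of a turn 0.15, either way. A call with a gripper value outside its range is refused whole. The fingers move at their own pace and stop on an object; "force" is the grip in N (left out, the last holds). Time passes only in rows, so rows that do not move let the fingers close. It gives the time, the measured TCP pose, the force, the opening and the grip force at its end, in the units of the state.
- arm.get_state(): the state, without advancing time (a new reading comes with each control period).
- arm.camera(name): name is "side" or "top"; returns a dict with "img" (420x560x3 uint8, red, green, blue), "mtx" (3x3 intrinsics, pixels), "extrinsics" (4x4, takes a point from world to camera coordinates). Camera axes: x right, y up, looking along -z (the intrinsics and any distortion apply to the point x, -y, -z); pixel columns grow to the right and rows downward; lengths in m; the calibration is good to about 2 mm. A picture is of the moment at which its call begins. There is no depth.
- arm.close_job(): hands the job in; it is judged then, once.
The state is a dict: "t": time; "q": joint angles; "joint_velocities": joint speeds; "joint_torque": joint torques, N m; "eef_pos": TCP position; "ee_rot": TCP orientation; "contact_force": force on the tool from outside, world axes, zero at the start; "torque": the same for the moment, N m; "grip_width": finger opening in m; "finger_force": force on a finger pad.
Only numpy, scipy, OpenCV 4.12 (cv2) and the standard library are available. Lean on these libraries where they do the work, as an engineer would, in place of code of your own. Each camera call takes 0.05 s, during which the arm holds its last target. There are 200 camera calls.

## Task

The green roller press rocks because the foot under its red-capped corner is too short. Push the blue wedge along the bench, thin edge first, under that foot until the press stands level and no longer rocks, then press down firmly on the red cap to check that the corner holds, and let go. Do not pick anything up, and leave the other things on the bench where they are.

Things in the scene. Friction and masses are not known exactly. Their poses are not given: they have to be found in the camera images.
- press (a joint): how far the roller press is rocked over onto its short foot, rad: 0 is level (a hard stop: all feet bear), 0.078 is fully down, where its weight (about 4 N on the short foot) drops it unless something fills the gap. It rocks about the diagonal, at bench height, through the two feet next to the short one, 122 mm from the short foot
- stand: fixed place of the press (green base plate on four corner feet, two steel rollers, crank): origin on the bench straight under the short foot, a steel dome of 12 mm radius. Dome's lowest point: 1 mm above the bench when rocked down, 10.5 mm when level. The other feet lie 150 mm along +x and 210 mm along +y; z up. The ear over each foot is 40 mm across, its underside 28 mm above the bench
- cheek_corner (a point): top corner, nearest to the short foot, of the press's two upright green side cheeks: the tall part of the press starts here and lies to +x and +y of it in the stand's frame (34 and 79 mm from the short foot, 167 mm tall; a hand screw on top reaches 210 mm). A thin feed table 97 mm up also reaches over the base, 94 mm in y from the short foot
- cap_top (a point): centre of the top face of the red cap, a rigid disc 36 mm across and 10 mm high on the ear straight above the short foot; 52 mm above the bench when the press is level
- wedge: loose blue plastic wedge, 100 mm long, 50 mm wide, 50 to 100 g, lying on the bench with its slope up: 2 mm thick at the thin edge, 22 mm at the thick end, a straight slope between (10.5 mm thick 42 mm from the thin edge); the thick end is an upright flat face 50 mm wide. Origin at the centre of its underside; +x points to the thin edge, z up. It starts beyond the -y side of the stand, its thin edge roughly towards the short foot.
- cone_cream: a cream-white cone of thread, loose, 60 mm across, 89 mm tall, standing on the bench; origin at the centre of its underside
- cone_amber: a yellow cone of thread, loose, 60 mm across, 89 mm tall, standing on the bench; origin at the centre of its underside
- cone_rust: a rust-red cone of thread, loose, 60 mm across, 89 mm tall, standing on the bench; origin at the centre of its underside
- glue_jar: glue jar with a black cap, loose, 72 mm across, 85 mm tall; origin at the centre of its underside
- hammer: hammer lying on the bench, loose; handle to its -x
- driver: screwdriver lying on the bench, loose; handle to its -x
- wax_tin: round brass wax tin, loose, 68 mm across, 28 mm tall; origin at the centre of its underside
Mind the look-alikes: they are no part of the job. Leave any purple or turquoise look-alike of the wedge alone.

How it is judged:
By the outcome, as a careful person would: the job done as asked, in the order asked, and still so for the second after the job is handed in, with the robot touching nothing.
It also fails if it takes over 53 s, if anything falls off the work surface, if the arm or the gripper's body presses on something with over 40 N, if the wrist force passes 120 N, or if a joint passes its speed limit or range.

## Working session

There is one attempt and no reset: what is moved stays moved. The work goes in short steps, Python scripts to look and compute and a tool call to move; the robot and the scene stay as the last step left them, time stands still between calls to the robot, and variables do not carry over. Pictures are saved under pics/ and viewed, at most 10 in all, crops included, and the job is handed in when it is done.

Besides the shell and the picture viewer there is one more tool, called as name(argument=value, ...), one argument or row to a line, values as JSON. carry_out: Moves the arm, as the interface text tells. Its arguments: {"type":"object","properties":{"commands":{"type":"array"},"force":{"type":"number"}},"required":["commands"]}

```bash
mkdir -p pics
python3 - <<'E'
from station import arm
import cv2,numpy as np,pickle
d={}
for n in("top","side"):
    c=arm.camera(n); d[n]=c; cv2.imwrite(f"pics/{n}0.png",c["img"][:,:,::-1])
    print(n,np.round(c["mtx"],1).tolist(),np.round(c["extrinsics"],3).tolist(),[k for k in c])
pickle.dump(d,open("d0.pkl","wb"))
s=arm.get_state();print(s["t"],s["eef_pos"],s["ee_rot"])
E
```

```text
top [[426.2, 0.0, 277.8], [0.0, 426.2, 204.4], [0.0, 0.0, 1.0]] [[-0.006, -1.0, -0.027, -0.011], [0.999, -0.007, 0.049, -0.527], [-0.049, -0.026, 0.998, -1.187], [0.0, 0.0, 0.0, 1.0]] ['img', 'mtx', 'extrinsics']
side [[503.4, 0.0, 278.9], [0.0, 503.4, 213.2], [0.0, 0.0, 1.0]] [[-0.737, -0.676, 0.008, 0.375], [0.474, -0.508, 0.719, -0.367], [-0.482, 0.534, 0.695, -1.521], [0.0, 0.0, 0.0, 1.0]] ['img', 'mtx', 'extrinsics']
0.1 [0.18284848 0.49211039 0.40395861] [[-9.37375182e-01  3.48320894e-01 -5.68791285e-04]
 [ 3.48321345e-01  9.37374359e-01 -1.24591565e-03]
 [ 9.91919144e-05 -1.36601255e-03 -9.99999062e-01]]
```

View pics/top0.png

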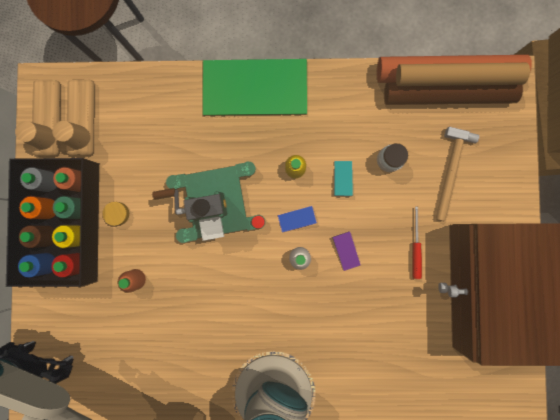

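View pics/side0.png

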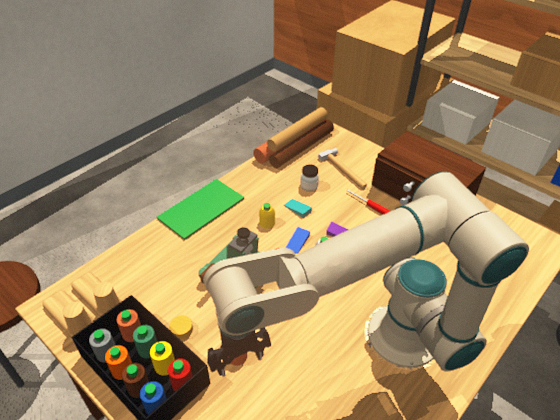

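Candidates for the wedge are blue at (297,218), turquoise at (343,178) and purple at (346,251). I choose the blue one. The red cap is at (258,222), with ears at (247,170), (187,236) and (172,183). The cream cone (300,259) and amber cone (296,165) stand on either side of the wedge.

```bash
cat > h.py <<'E'
import numpy as np,cv2
def ray(c,u,v,z):
    K=c["mtx"];E=c["extrinsics"];R=E[:3,:3];t=E[:3,3]
    d=R.T@np.array([(u-K[0,2])/K[0,0],-(v-K[1,2])/K[1,1],-1.]);o=-R.T@t
    return o+d*(z-o[2])/d[2]
def proj(c,p):
    K=c["mtx"];E=c["extrinsics"];q=E[:3,:3]@np.asarray(p)+E[:3,3]
    return K[0,0]*q[0]/-q[2]+K[0,2],K[1,1]*-q[1]/-q[2]+K[1,2]
def mask(c,kind,box):
    h=cv2.cvtColor(c["img"],cv2.COLOR_RGB2HSV)
    r={"blue":((108,120,60),(124,255,255)),"red":((172,150,60),(180,255,255)),"red2":((0,180,60),(4,255,255))}[kind]
    m=cv2.inRange(h,*r);o=np.zeros_like(m);a,b,x,y=box;o[b:y,a:x]=m[b:y,a:x];return o
E
python3 - <<'E'
import pickle;from h import *
d=pickle.load(open("d0.pkl","rb"));c=d["top"]
m=mask(c,"blue",(270,195,325,240));cn=max(cv2.findContours(m,0,2)[0],key=cv2.contourArea)
print("wedge",m.sum()/255)
r=cv2.minAreaRect(cn);print(r)
for p in cv2.boxPoints(r): print(p,[np.round(ray(c,*p,z),3)[:2].tolist() for z in(0.002,.022)])
m=mask(c,"red",(245,210,272,235))|mask(c,"red2",(245,210,272,235));ys,xs=np.nonzero(m);print("cap",len(xs),xs.mean(),ys.mean(),ray(c,xs.mean(),ys.mean(),.043))
for n,p in dict(A=(247,170),B=(187,236),cream=(300,259),amber=(296,165)).items(): print(n,ray(c,*p,.04 if n in"AB" else .085))
cv2.imwrite("pics/c0.png",cv2.resize(c["img"][140:280,150:350,::-1],None,fx=4,fy=4,interpolation=2))
E
```

```text
wedge 554.0
((296.7499694824219, 218.75), (16.400983810424805, 34.02984619140625), 74.74488067626953)
[278.1769  215.31538] [[0.496, -0.015], [0.496, -0.016]]
[311.00766 206.36153] [[0.521, -0.108], [0.52, -0.107]]
[315.32303 222.18462] [[0.476, -0.12], [0.476, -0.119]]
[282.49228 231.13847] [[0.451, -0.027], [0.452, -0.027]]
cap 113 257.6637168141593 221.63716814159292 [0.47814074 0.04021163 0.043     ]
A [0.62106655 0.06951801 0.04      ]
B [0.43973693 0.2356055  0.04      ]
cream [ 0.37916524 -0.073857    0.085     ]
amber [ 0.62735303 -0.0652535   0.085     ]
```

View pics/c0.png

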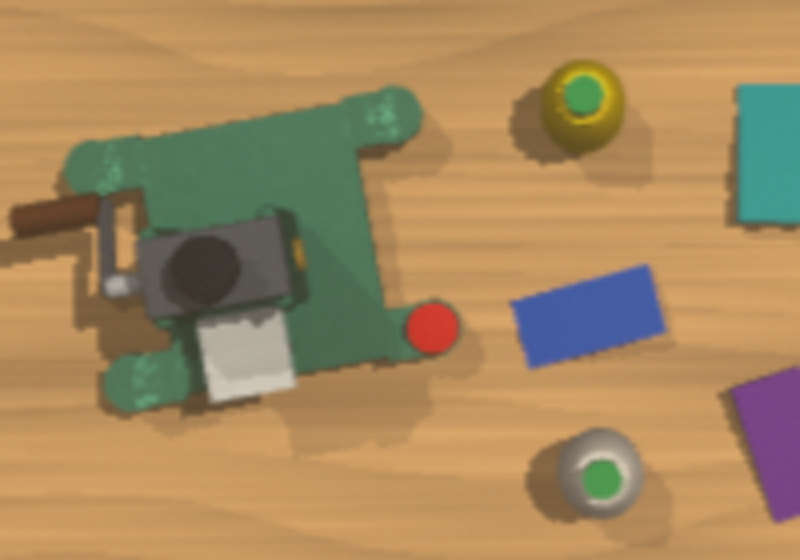

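The wedge's thin edge is at about (0.4735,-0.021), heading 15° towards -x. The foot is at about (0.480,0.042). Turning the wedge about 0.2 rad clockwise about its centre will aim it at the foot. I'll go above it first.

carry_out(
  commands=[
    [-1,[22,-40,0],-0.07],
    [-1,[22,-40,0],-0.07],
    [-1,[22,-40,0],-0.07],
    [-1,[22,-40,0],-0.07],
    [-1,[22,-40,0],-0.07],
    [-1,[22,-40,0],-0.07],
    [-1,[22,-40,0],-0.07],
    [-1,[22,-40,0],-0.07],
    [-1,[22,-40,0],-0.07],
    [-1,[22,-40,0],-0.07],
    [-1,[22,-40,0],-0.07],
    [-1,[22,-40,0],-0.07],
  ],
)

```text
t: 1.3
eef_pos: [0.4473, 0.0102, 0.4045]
ee_rot: [[-0.363, 0.932, -0.0], [0.932, 0.363, 0.0], [0.0, -0.0, -1.0]]
contact_force: [-0.2, -0.1, -0.2]
grip_width: 0.0854
finger_force: 0.0
```

carry_out(
  commands=[
    [-1,[20,-40,0],-0.05],
    [-1,[19,-39,0],-0.06],
    [-1,[0,0,-50],0],
    [-1,[0,0,-50],0],
    [-1,[0,0,0],0],
    [-1,[0,0,0],0],
  ],
)

```text
t: 1.9
eef_pos: [0.4859, -0.0668, 0.3054]
ee_rot: [[-0.262, 0.965, -0.001], [0.965, 0.262, 0.0], [0.001, -0.001, -1.0]]
contact_force: [0.5, -0.3, 0.6]
grip_width: 0.0852
finger_force: 0.0
```

Run:
```python
from station import arm
from h import *
s=arm.get_state();print(s["t"],s["eef_pos"],s["ee_rot"].tolist() if hasattr(s["ee_rot"],"tolist") else s["ee_rot"],s["grip_width"],s["contact_force"])
c=arm.camera("side");u,v=map(int,proj(c,(.48,-.03,.1)));print(u,v)
v0=max(0,v-75);u0=max(0,u-100);cv2.imwrite("pics/s1.png",cv2.resize(c["img"][v0:v0+150,u0:u0+200,::-1],None,fx=4,fy=4,interpolation=2));print(u0,v0)
```

```text
1.9 [ 0.4859249  -0.06677847  0.30535451] [[-0.26210572223003137, 0.9650385394601657, -0.0010989680905228653], [0.9650390026042914, 0.2621061691749943, 0.0002820158213359536], [0.0005602024525792204, -0.0009866291094405878, -0.9999993563678992]] 0.08520681878632805 [ 0.50857703 -0.29128372  0.5605498 ]
291 228
191 153
```

View pics/s1.png

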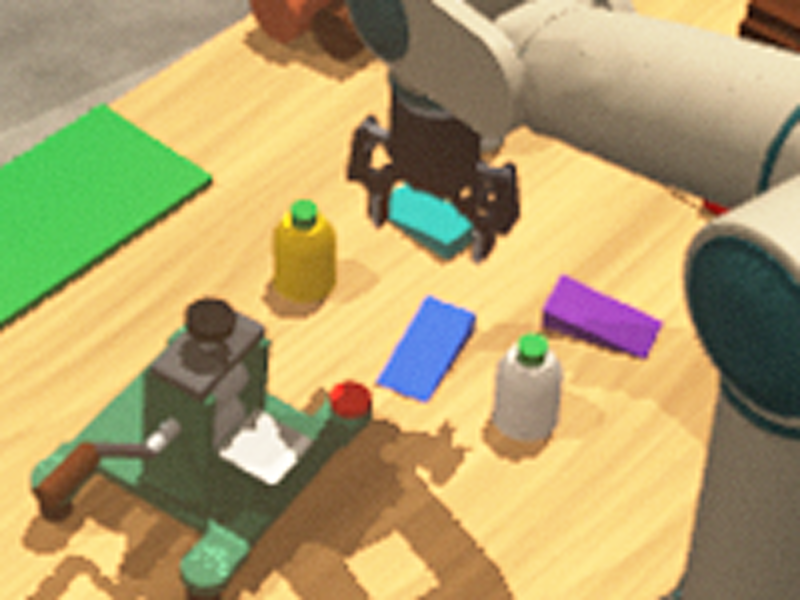

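The blue wedge sits clear between the cones with its thin edge facing the press, and the open gripper is above it. I'll estimate the open-tip height from this view, with tips at about (285.5,209) and (311,217.5), and recheck the wedge with the side camera.

Run:
```python
from station import arm
from h import *
print(arm.tip_reach)
c=arm.camera("side")
P=np.array([.4859,-.0668,0]);p=np.array([.965,.262,0])
for z in(.132,.139,.145,.152):
  print(z,[np.round(proj(c,P+s*.048*p+[0,0,z]),1) for s in(1,-1)])
m=mask(c,"blue",(280,220,315,258));cn=max(cv2.findContours(m,0,2)[0],key=cv2.contourArea)
ap=cv2.approxPolyDP(cn,2.5,True)[:,0];print(ap.tolist())
def ol(h,y,cx,cy):
  a=np.array([-np.sin(y),np.cos(y),0]);b=np.array([np.cos(y),np.sin(y),0])
  return [np.round(proj(c,np.array([cx,cy,z])+a*l+b*w)).tolist() for l,w,z in((.05,.025,.002),(.05,-.025,.002),(-.05,-.025,.022),(-.05,.025,.022))]
print(ol(0,.264,.486,-.067))
```

```text
0.1734
0.132 [array([285.1, 211. ]), array([310.7, 220.2])]
0.139 [array([285.1, 209.5]), array([310.8, 218.7])]
0.145 [array([285.1, 208.2]), array([310.9, 217.5])]
0.152 [array([285.2, 206.7]), array([311., 216.])]
[[298, 227], [286, 247], [295, 252], [309, 232]]
[[284.0, 249.0], [297.0, 254.0], [309.0, 231.0], [297.0, 227.0]]
```

carry_out(
  commands=[
    [0.65,[10,-37,0],0],
    [0.65,[10,-36,0],0],
    [0.65,[0,0,-45],0],
    [0.65,[0,0,-45],0],
    [0.65,[0,0,-25],0],
    [0.65,[0,0,-8],0],
    [0.65,[0,0,-4],0],
    [0.65,[0,0,0],0],
    [0.65,[0,0,0],0],
  ],
)

```text
t: 2.9
eef_pos: [0.5067, -0.1401, 0.1801]
ee_rot: [[-0.262, 0.965, 0.004], [0.965, 0.262, -0.001], [-0.002, 0.003, -1.0]]
contact_force: [-0.7, -0.6, 1.0]
grip_width: 0.0147
finger_force: 0.0
```

Run:
```python
from station import arm
from h import *
s=arm.get_state();print(s["eef_pos"])
c=arm.camera("side")
cv2.imwrite("pics/s2.png",cv2.resize(c["img"][170:290,230:390,::-1],None,fx=4.5,fy=4.5,interpolation=2))
```

```text
[ 0.50672162 -0.14005179  0.18005376]
```

View pics/s2.png

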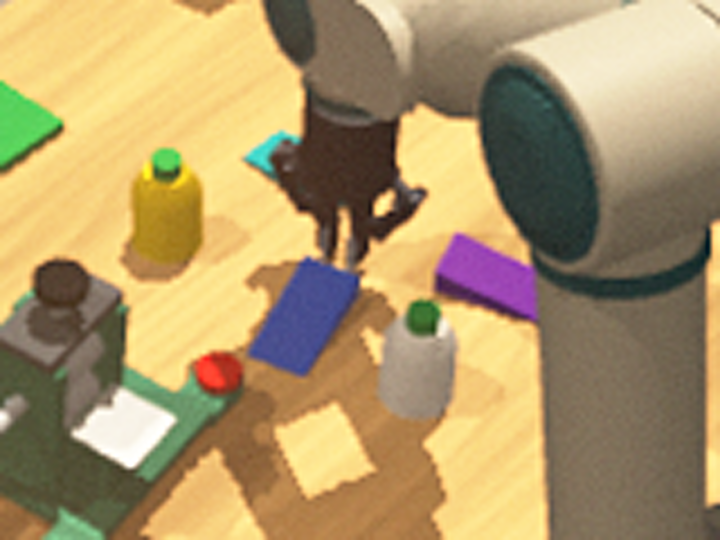

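carry_out(
  commands=[
    [0.65,[-2.5,7,0],0],
    [0.65,[-2.5,7,0],0],
    [0.65,[-2.5,4,0],-0.026],
    [0.65,[-2.4,4.1,0],-0.026],
    [0.65,[-2.4,4.1,0],-0.026],
    [0.65,[-2.3,4.2,0],-0.026],
    [0.65,[-2.2,4.2,0],-0.026],
    [0.65,[-2.2,4.3,0],-0.026],
    [0.65,[-2,4.3,0],-0.026],
    [0.65,[-2,4.3,0],-0.026],
    [0.65,[-2,4.4,0],-0.026],
    [0.65,[-2,4.4,0],-0.026],
  ],
)

```text
t: 4.15
eef_pos: [0.4787, -0.083, 0.1782]
ee_rot: [[-0.004, 1.0, 0.001], [1.0, 0.004, -0.0], [-0.0, 0.001, -1.0]]
contact_force: [0.7, -2.3, 0.6]
grip_width: 0.0149
finger_force: 0.5
```

```bash
cat > fit.py <<'E'
from station import arm
from h import *
from scipy.optimize import minimize
s=arm.get_state();print("tcp",np.round(s["eef_pos"],4),"F",np.round(s["contact_force"],1),s["t"])
c=arm.camera("side")
m=mask(c,"blue",(230,200,330,300));cn=max(cv2.findContours(m,0,2)[0],key=cv2.contourArea)
m=cv2.drawContours(np.zeros_like(m),[cn],-1,255,-1)
def poly(v):
  y,cx,cy=v;a=np.array([-np.sin(y),np.cos(y),0]);b=np.array([np.cos(y),np.sin(y),0])
  return np.array([proj(c,np.array([cx,cy,z])+a*l+b*w) for l,w,z in((.05,.025,.002),(.05,-.025,.002),(-.05,-.025,.022),(-.05,.025,.022))])
M=cv2.resize(m,None,fx=4,fy=4,interpolation=cv2.INTER_NEAREST)
def cost(v):
  o=np.zeros_like(M);cv2.fillPoly(o,[np.round((poly(v)+.5)*4*16).astype(np.int32)],255,shift=4);return np.count_nonzero(o!=M)
def fit(x0):
  best=min((minimize(cost,x0,method="Nelder-Mead",options=dict(initial_simplex=np.array(x0)+sg*np.array([[0,0,0],[.08,0,0],[0,.006,0],[0,0,.006]]))) for sg in(1,-1)),key=lambda r:r.fun)
  print("wedge phi,cx,cy",np.round(best.x,4),"cost",best.fun,"of",np.count_nonzero(M));return best.x
E
python3 - <<'E'
from fit import *
fit([0.02,.480,-.022])
cv2.imwrite("pics/s3.png",cv2.resize(c["img"][190:290,220:350,::-1],None,fx=5,fy=5,interpolation=2))
E
```

```text
tcp [ 0.4787 -0.083   0.1782] F [ 0.7 -2.3  0.6] 4.15
wedge phi,cx,cy [ 0.0208  0.4777 -0.0254] cost 1775.0 of 3872
```

View pics/s3.png

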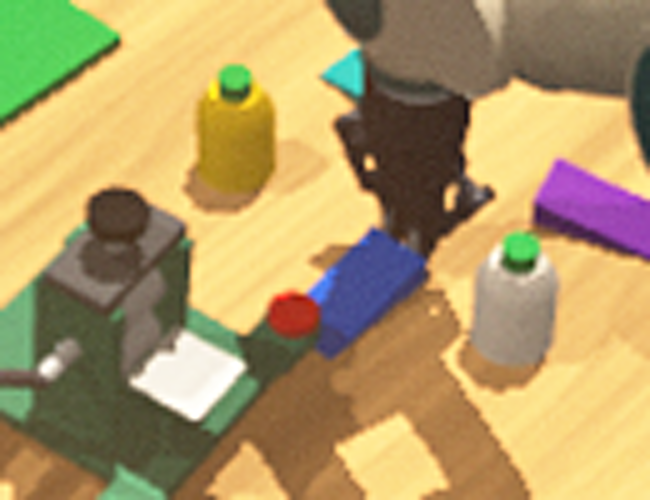

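Run:
```python
from fit import *
for v in((0,.4787,-.022),(0.02,.4777,-.0254)): print(np.round(poly(v),1).tolist())
m=mask(c,"red",(265,240,295,262))|mask(c,"red2",(265,240,295,262));ys,xs=np.nonzero(m);print(xs.min(),xs.max(),ys.min(),ys.max())
print([np.round(proj(c,(.478,.040,z)),1) for z in(.0425,.0325)])
t=arm.camera("top");m=mask(t,"blue",(255,195,325,240));cn=max(cv2.findContours(m,0,2)[0],key=cv2.contourArea);print(cv2.boundingRect(cn),cv2.contourArea(cn),ray(t,cv2.boundingRect(cn)[0],220,.002))
```

```text
tcp [ 0.4785 -0.0825  0.178 ] F [ 0.3  0.7 -0.4] 4.2
[[274.7, 253.9], [285.4, 261.4], [304.6, 241.7], [293.9, 234.6]]
[[275.7, 253.7], [286.6, 261.0], [305.3, 241.1], [294.4, 234.2]]
274 283 249 256
[array([277.9, 251.8]), array([277.8, 253.7])]
(263, 214, 11, 6) 40.0 [0.4830448  0.02806086 0.002     ]
```

carry_out(
  commands=[
    [0.65,[0,5,0],0],
    [0.65,[0,5,0],0],
    [0.65,[0,4,0],0],
    [0.65,[0,4,0],0],
    [0.65,[0,4,0],0],
    [0.65,[0,4,0],0],
    [0.65,[0,4,0],0],
    [0.65,[0,4,0],0],
    [0.65,[0,3,0],0],
    [0.65,[0,3,0],0],
    [0.65,[0,0,0],0],
  ],
)

```text
t: 5.4
eef_pos: [0.479, -0.0436, 0.1779]
ee_rot: [[-0.005, 1.0, 0.001], [1.0, 0.005, -0.001], [-0.001, 0.001, -1.0]]
contact_force: [-0.4, -3.8, 1.3]
grip_width: 0.0148
finger_force: 2.0
```

carry_out(
  commands=[
    [0.65,[0,2,0],0],
    [0.65,[0,2,0],0],
    [0.65,[0,2,0],0],
  ],
)

```text
t: 5.7
eef_pos: [0.479, -0.0381, 0.1779]
ee_rot: [[-0.005, 1.0, 0.0], [1.0, 0.005, -0.002], [-0.002, 0.0, -1.0]]
contact_force: [0.4, -7.3, 0.7]
grip_width: 0.0147
finger_force: 3.7
```

Run:
```python
from fit import *
print(s["ee_rot"][0])
a=c["img"][190:290,220:350,::-1];t=arm.camera("top")["img"][150:250,200:330,::-1]
cv2.imwrite("pics/s4.png",cv2.resize(np.hstack([a,t]),None,fx=3,fy=3,interpolation=2))
```

```text
tcp [ 0.479  -0.0381  0.1779] F [ 0.4 -7.3  0.7] 5.7
[-4.97342333e-03  9.99987527e-01  4.58624895e-04]
```

View pics/s4.png

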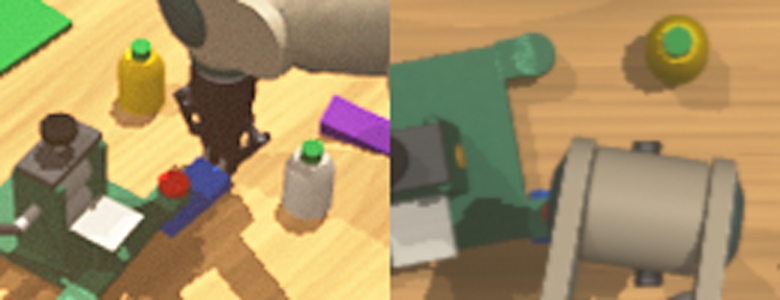

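The wedge is going straight under the foot and the push force is rising smoothly. I'll continue in small steps.

carry_out(
  commands=[
    [0.65,[0,1.5,0],0],
    [0.65,[0,1.5,0],0],
    [0.65,[0,1.5,0],0],
    [0.65,[0,0,0],0],
  ],
)

```text
t: 6.2
eef_pos: [0.479, -0.0333, 0.1779]
ee_rot: [[-0.005, 1.0, 0.0], [1.0, 0.005, -0.001], [-0.001, 0.0, -1.0]]
contact_force: [1.2, -5.2, 0.7]
grip_width: 0.0147
finger_force: 2.6
```

carry_out(
  commands=[
    [0.65,[0,1,0],0],
    [0.65,[0,1,0],0],
    [0.65,[0,0,0],0],
  ],
)

```text
t: 6.5
eef_pos: [0.479, -0.0314, 0.1779]
ee_rot: [[-0.005, 1.0, 0.0], [1.0, 0.005, -0.001], [-0.001, 0.0, -1.0]]
contact_force: [-0.0, -6.1, 0.5]
grip_width: 0.0149
finger_force: 2.9
```

carry_out(
  commands=[
    [0.65,[0,1,0],0],
    [0.65,[0,1,0],0],
    [0.65,[0,0,0],0],
  ],
)

```text
t: 6.8
eef_pos: [0.479, -0.0294, 0.1779]
ee_rot: [[-0.005, 1.0, 0.001], [1.0, 0.005, -0.001], [-0.001, 0.001, -1.0]]
contact_force: [-0.2, -5.0, 1.5]
grip_width: 0.015
finger_force: 2.9
```

carry_out(
  commands=[
    [0.65,[0,1,0],0],
    [0.65,[0,1,0],0],
    [0.65,[0,0,0],0],
  ],
)

```text
t: 7.1
eef_pos: [0.479, -0.0274, 0.1779]
ee_rot: [[-0.005, 1.0, 0.0], [1.0, 0.005, -0.001], [-0.001, 0.0, -1.0]]
contact_force: [0.5, -4.9, 0.9]
grip_width: 0.015
finger_force: 2.9
```

carry_out(
  commands=[
    [0.65,[0,1,0],0],
    [0.65,[0,0,0],0],
  ],
)

```text
t: 7.3
eef_pos: [0.479, -0.0265, 0.1779]
ee_rot: [[-0.005, 1.0, 0.001], [1.0, 0.005, -0.002], [-0.002, 0.001, -1.0]]
contact_force: [0.9, -7.2, 2.4]
grip_width: 0.015
finger_force: 3.5
```

carry_out(
  commands=[
    [0.65,[0,1,0],0],
    [0.65,[0,0,0],0],
  ],
)

```text
t: 7.5
eef_pos: [0.479, -0.0259, 0.1779]
ee_rot: [[-0.005, 1.0, 0.001], [1.0, 0.005, -0.003], [-0.003, 0.001, -1.0]]
contact_force: [0.4, -9.9, 0.3]
grip_width: 0.0151
finger_force: 5.0
```

carry_out(
  commands=[
    [0.65,[0,1,0],0],
    [0.65,[0,0,0],0],
  ],
)

```text
t: 7.7
eef_pos: [0.479, -0.0254, 0.1779]
ee_rot: [[-0.005, 1.0, 0.0], [1.0, 0.005, -0.004], [-0.004, 0.0, -1.0]]
contact_force: [0.1, -13.2, 1.1]
grip_width: 0.0151
finger_force: 6.7
```

carry_out(
  commands=[
    [0.65,[0,1,0],0],
    [0.65,[0,0,0],0],
  ],
)

```text
t: 7.9
eef_pos: [0.479, -0.0249, 0.1779]
ee_rot: [[-0.005, 1.0, 0.0], [1.0, 0.005, -0.006], [-0.006, 0.0, -1.0]]
contact_force: [-0.7, -17.1, 1.2]
grip_width: 0.0151
finger_force: 8.5
```

The force has risen to 17 N with almost no advance, so the press is at its level stop. I'll back off, go up and look.

carry_out(
  commands=[
    [0.65,[0,-8,0],0],
    [0.65,[0,-25,0],0],
    [0.65,[0,-25,0],0],
    [1,[0,-20,40],0],
    [1,[0,-40,45],0],
    [1,[0,-40,40],0],
    [1,[0,0,0],0],
    [1,[0,0,0],0],
  ],
)

```text
t: 8.7
eef_pos: [0.4788, -0.1698, 0.2907]
ee_rot: [[-0.004, 1.0, 0.001], [1.0, 0.004, 0.001], [0.001, 0.001, -1.0]]
contact_force: [-0.6, 0.7, -1.1]
grip_width: 0.0002
finger_force: 0.0
```

Run:
```python
from fit import *
t=arm.camera("top")
m=mask(t,"red",(245,205,275,235))|mask(t,"red2",(245,205,275,235));ys,xs=np.nonzero(m);print("cap",len(xs),ray(t,xs.mean(),ys.mean(),.052))
m=mask(t,"blue",(245,195,325,240));cn=max(cv2.findContours(m,0,2)[0],key=cv2.contourArea);x,y,w,h=cv2.boundingRect(cn)
print(x,y,w,h,ray(t,x+w,y,.022),ray(t,x+w,y+h,.022))
a=c["img"][190:290,220:350,::-1];t=t["img"][150:250,200:330,::-1]
cv2.imwrite("pics/s5.png",cv2.resize(np.hstack([a,t]),None,fx=3,fy=3,interpolation=2))
```

```text
tcp [ 0.4788 -0.1698  0.2907] F [-0.6  0.7 -1.1] 8.7
cap 106 [0.48122854 0.04337638 0.052     ]
261 214 16 13 [ 0.49929682 -0.01233087  0.022     ] [ 0.46308459 -0.012134    0.022     ]
```

View pics/s5.png

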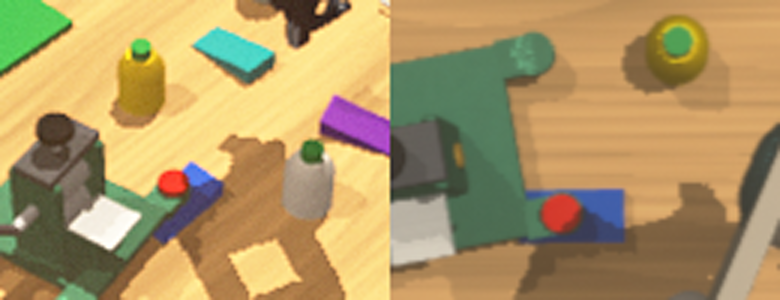

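The wedge lies squarely under the foot and the cap is at its level position, (0.481,0.043). Next I press on the cap.

carry_out(
  commands=[
    [1,[0,45,0],0],
    [1,[0,45,0],0],
    [1,[0,45,0],0],
    [1,[1,45,0],0],
    [1,[1,33,0],0],
    [1,[0,0,-40],0],
    [1,[0,0,-15],0],
    [1,[0,0,-5],0],
    [1,[0,0,0],0],
  ],
)

```text
t: 9.7
eef_pos: [0.4803, 0.044, 0.2291]
ee_rot: [[-0.006, 1.0, -0.003], [1.0, 0.006, 0.0], [0.0, -0.003, -1.0]]
contact_force: [0.2, -0.4, 1.0]
grip_width: 0.0001
finger_force: 0.0
```

carry_out(
  commands=[
    [1,[0,0,-3],0],
    [1,[0,0,-2],0],
    [1,[0,0,-1],0],
    [1,[0,0,0],0],
  ],
)

```text
t: 10.1
eef_pos: [0.4811, 0.0433, 0.2255]
ee_rot: [[-0.005, 1.0, 0.001], [1.0, 0.005, 0.0], [0.0, 0.001, -1.0]]
contact_force: [-1.4, 0.7, 4.4]
grip_width: -0.0003
finger_force: 2.4
```

Contact at z=0.2255 agrees with a level cap. I'll now press harder.

carry_out(
  commands=[
    [1,[0,0,-2],0],
    [1,[0,0,-2],0],
    [1,[0,0,0],0],
    [1,[0,0,0],0],
  ],
)

```text
t: 10.5
eef_pos: [0.4813, 0.0433, 0.225]
ee_rot: [[-0.005, 1.0, 0.001], [1.0, 0.005, -0.0], [-0.0, 0.001, -1.0]]
contact_force: [-18.9, -0.6, 34.3]
grip_width: 0.0002
finger_force: 17.1
```

carry_out(
  commands=[
    [1,[0,0,-2],0],
    [1,[0,0,0],0],
    [1,[0,0,0],0],
  ],
)

```text
t: 10.8
eef_pos: [0.4813, 0.0433, 0.2248]
ee_rot: [[-0.005, 1.0, 0.001], [1.0, 0.005, -0.001], [-0.001, 0.001, -1.0]]
contact_force: [-26.4, -1.2, 49.0]
grip_width: 0.0001
finger_force: 24.4
```

The corner holds at 49 N without sinking. I'll hold briefly, then let go.

carry_out(
  commands=[
    [1,[0,0,0],0],
    [1,[0,0,0],0],
    [1,[0,0,3],0],
    [1,[0,0,5],0],
    [1,[0,0,20],0],
    [1,[0,0,40],0],
    [1,[0,-45,20],0],
    [1,[0,-45,0],0],
    [1,[0,-45,0],0],
    [1,[0,-45,0],0],
    [1,[0,0,0],0],
  ],
)

```text
t: 11.9
eef_pos: [0.4804, -0.1409, 0.3064]
ee_rot: [[0.001, 1.0, 0.0], [1.0, -0.001, -0.002], [-0.002, 0.0, -1.0]]
contact_force: [-0.6, 1.3, -0.1]
grip_width: 0.0001
finger_force: 0.0
```

Run:
```python
from fit import *
t=arm.camera("top")
m=mask(t,"red",(245,205,275,235))|mask(t,"red2",(245,205,275,235));ys,xs=np.nonzero(m);print("cap",len(xs),ray(t,xs.mean(),ys.mean(),.052))
m=mask(t,"blue",(245,195,325,240));cn=max(cv2.findContours(m,0,2)[0],key=cv2.contourArea);print(cv2.boundingRect(cn))
a=c["img"][190:290,220:350,::-1];t=t["img"][150:250,200:330,::-1]
cv2.imwrite("pics/s6.png",cv2.resize(np.hstack([a,t]),None,fx=3,fy=3,interpolation=2))
```

```text
tcp [ 0.4804 -0.1409  0.3064] F [-0.6  1.3 -0.1] 11.9
cap 79 [0.48379551 0.04085438 0.052     ]
(261, 214, 16, 13)
```

View pics/s6.png

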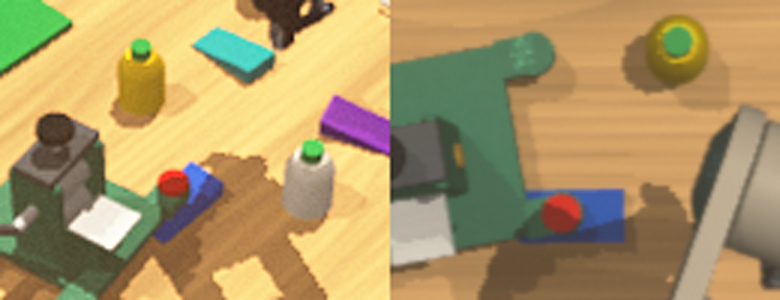

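The wedge has not moved (same pixel box), the cap is level, and its changed colour count is only the arm's shadow. I'm handing in.

```bash
python3 -c "
from station import arm
print(arm.close_job())"
```

```text
the job is handed in; nothing more can be done
None
```

I pushed the blue wedge under the short foot until the press reached its level stop; the red cap held under a 49 N press, I let go, and the job was handed in at about 12 s.

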